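# Open the snack box and ready the serving spoon over it

## Task

Get ready to serve the sweets: first flip the lid of the green snack box right over on its hinge until it lies back with its inside face up. Then draw the red spoon out of the slanted caddy, turn it level with its hollow up and hold it over the middle of the open box, about a hand's breadth above the rim. Finish while still holding it steady there, and leave the other things on the counter where they stand.

Things in the scene. Friction and masses are not known exactly. Their poses are not given: they have to be found in the camera images.
- snack_box: Green plastic snack box, 130 mm along its x, 90 mm along its y, 50 mm high without the lid, walls 4 mm, fixed. Origin at the centre of its underside, z up. Three round sweets inside, tops 38 mm above the counter. The lid's hinge line runs along the box's x through its (0, -45, 50) mm; the snap tab is on its +y side.
- box_mouth (a point): Centre of the box's open mouth, level with its rim, 50 mm above the counter.
- box_lid (a joint): Angle of the snack box's lid about its hinge, rad: 0 shut, 1.57 upright, 3.05 flipped over, lying back about level at its stop on the box's -y side, inside face up. The lid is a plate of 134 x 94 x 6 mm, 45 g. The hinge is nearly free and has no catch: the lid falls shut below 1.57 and falls open beyond it.
- lid_tab (a point): Point on the lid's snap tab, mid thickness, 15 mm out from the lid's edge, 109 mm from the hinge line. The tab is a flat tongue 20 mm wide (along the hinge), 6 mm thick, sticking out 25 mm from the middle of the lid's edge, at 53 mm height when shut. Fingers closing along the box's x can straddle it from above; it swivels between them as the lid turns.
- caddy: Utensil caddy, fixed: bamboo foot 150 x 180 mm with two steel cups side by side, 45 mm either side of the middle along its y. Origin on its underside, z up. The cups (inside 44 mm by 58 mm wide, 115 mm deep) slant: they open upwards and towards the caddy's -x, 50 degrees above level; mouths 104 to 137 mm above the counter.
- spoon: Red plastic serving spoon, about 45 g, 212 mm long: round flat-bottomed bowl 53 mm across, 16 mm deep, straight handle 13 x 9 mm. Origin on the underside below the bowl's centre; handle along its -x (end at 185 mm), z out of the hollow. It starts bowl down in one cup, handle slanting up out of it at 50 degrees along the caddy's -x; 120 mm along the handle draws it clear.
- spoon_bowl (a point): Centre of the mouth of the spoon's bowl, 16 mm above the spoon's origin along its z.
- spoon_grip (a point): Middle of the handle's thickness, 135 mm from the bowl's centre and 5.5 mm above the underside, 46 mm outside the cup's mouth: a place to grip across the handle's 13 mm width (the spoon's y, level at the start).
- turner: Wooden turner, 208 mm long, flat blade 62 x 50 x 5 mm and a handle 13 mm wide; it stands in the other cup of the caddy like the spoon, leaning a little sideways. Both handles' ends stand about 185 mm above the counter: carry things over them. Origin on the underside, 27 mm in from the blade's end. A bystander.
- tiffin: Round two-tier aluminium tiffin with a wire handle, 126 mm across, 173 mm high, standing; origin at the centre of its underside. A bystander.
- saucer: White ceramic saucer, 130 mm across, 20 mm high; origin at the centre of its underside. A bystander.
- tumbler: Steel tumbler, 68 mm across, 95 mm high; origin at the centre of its underside. A bystander.
- pickle_jar: Amber glass jar with yellow cap, 70 mm across, 105 mm high; origin at the centre of its underside. A bystander.
Not all that is in view belongs to the job. Several things have the shape of the snack_box; the one meant has the colours described above.

How it is judged:
By the outcome, as a careful person would: the job done as asked, in the order asked, and still so for the second after the job is handed in, while the arm keeps its last pose, push and grip.
It also fails if it takes over 54 s, if anything falls off the work surface, if the arm or the gripper's body presses on something with over 40 N, if the wrist force passes 120 N, or if a joint passes its speed limit or range.

## Robot

A 7-joint arm with a two-finger parallel gripper is mounted at the origin on the work surface. World frame = base frame: x ahead of the robot, y to its left, z up, the work surface at z = 0. Lengths are in mm, angles in rad, forces in N, time in s.
With the tool pointing down it reaches from about 400 to 875 mm from the base axis. Payload 4.4 kg.
Tool frame: the origin (TCP) lies at the very end of the fingers, on their centre line; the grasp point (between the pads) lies 19 mm behind it; z points along the fingers, y is the direction in which the jaws open and shut (so a half turn about z gives the same grasp; the last joint's range is limited). The gripper opens to 85 mm and grips with 20 to 120 N. Pads are 22 mm wide; open, the fingers measure 114 mm over their backs; the gripper's body (76 mm by 85 mm) begins 54 mm behind the grasp point. The pads swing forward as they close: fully open they stand 13 mm farther back than shut.
Start: joints at [1.051, 0.628, 0.038, 1.517, -0.027, 0.996, -0.02], TCP at [284.978, -584.213, 231.313] pointing down, gripper open.
Joint ranges: [-3.06, 3.06], [-0.37, 2.12], [-1.25, 1.32], [0.18, 2.47], [-1.1, 4.24], [0.23, 1.98], [-2.94, 2.94]. Speed limits (rad/s): [2.57, 2.57, 3.14, 3.14, 3.14, 3.14, 3.14].

## Interface

Orientations are given as [roll, pitch, yaw] about the fixed x, y, z axes, in that order (R = Rz(yaw) Ry(pitch) Rx(roll)).
In Python, from cell import ctrl gives the robot as it stands.
- The arm moves only by the shell command python3 -m crank 'ROWS' [OPENING]. ROWS is JSON, a list that holds one entry, the list of rows, each a list of 6 numbers: the shift along the tool's x, y, z in units of 30 mm (1.0 is 30 mm), then the turn, a rotation vector about the tool's x, y, z in units of 6 degrees (1.0 is 6 degrees). In form: [[[tx, ty, tz, rx, ry, rz], ...]]. A call has 1 to 12 rows; each row shifts and turns the pose as measured when the row begins, along the tool's axes as they then stand; what a row does not reach is not made up. A row lasts 1/12 s, in which the tool goes at most 41.7 mm and 7.16 degrees, less where a joint would pass 70% of its speed; a pose out of reach is approached as far as the arm can. A call is refused whole if a number of a shift passes 1 or a number of a turn 1, either way. A call with a gripper value outside its range is refused whole. OPENING is the gripper command: -1 is fully open, 1 is shut, values between are in proportion, set as the call begins (- or left out, the last holds). The fingers move at their own pace and stop on an object; the grip force is fixed at half the most. Time passes only in rows, so rows that do not move let the fingers close. It gives the time, the measured TCP pose, the force and the opening at its end, in the units of the state.
- ctrl.read_state(): the state, without advancing time (a new reading comes with each control period).
- ctrl.get_image(name): name is "scene" or "side" or "wrist"; returns a dict with "color" (400x640x3 uint8, red, green, blue), "depth" (400x640 float32, mm along the optical axis (not along the pixel's ray), 0 where there is no reading), "camera_matrix" (3x3 intrinsics, pixels), "k1" (the pictures are not rectified: a ray, as slopes to the right and down, at radius r is drawn at 1 + k1 r^2 times it, then the intrinsics apply), "R" (3x3) and "t" (3): a world point X has camera coordinates R X + t. Camera axes: x right, y down, z forward; pixel columns grow to the right and rows downward; lengths in mm; the calibration is good to about 2 mm. A picture is of the moment at which its call begins.
- ctrl.finish_job(): hands the job in, once; it reports no verdict.
Trained networks look in a picture, given as the dict that the camera call returned (one of the last four; its "shot" number tells which), for a name from the list of things; names that differ only in an ending like _2 or _b are one class to them, and where a whole thing is asked for, a point or a joint stands for the part that bears it (a point fixed in the world has none). Each returns a list of dicts, best first, with "conf" (0 to 1); they miss things now and then, are a little off and sometimes report something else, mostly with a low value. They report only what shows in the picture. A call takes as long as a camera call. They do not tell look-alikes from the thing itself.
- ctrl.search_frame(query, picture): "extent" ([centre column, centre row, width, height] in pixels, round what is visible of it).
The state is a dict: "clock": time; "qpos": joint angles; "qd": joint speeds; "tau": joint torques, N m; "eef_pos": TCP position; "tool_rot": TCP orientation; "force": force on the tool from outside, world axes, zero at the start; "torque": the same for the moment, N m; "width": finger opening in mm.
Only numpy, scipy, OpenCV 4.12 (cv2) and the standard library are available. Lean on these libraries where they do the work, as an engineer would, in place of code of your own. Each camera call takes 0.05 s, during which the arm holds its last target. There are 200 camera calls.

## Working session

There is one attempt and no reset: what is moved stays moved. The work goes in short steps, Python scripts to look and compute and a shell command to move; the robot and the scene stay as the last step left them, time stands still between calls to the robot, and variables do not carry over. Pictures are saved under pics/ and viewed, about 8 in all and at most 12, crops included, and the job is handed in when it is done.

```bash
mkdir -p pics; ls
python3 - <<'E'
from cell import ctrl
import cv2,numpy as np,pickle
s=ctrl.read_state();print(s)
ims={}
for n in("scene","side"):
    p=ctrl.get_image(n);ims[n]=p
    cv2.imwrite(f"pics/{n}0.png",p["color"][:,:,::-1]);print(n,p["camera_matrix"].tolist(),p["k1"],p["R"].tolist(),p["t"].tolist())
    for q in("snack_box","caddy","spoon","lid_tab","turner","tiffin","saucer","tumbler","pickle_jar"):
        print(q,[(np.round(d["extent"]).tolist(),round(d["conf"],2)) for d in ctrl.search_frame(q,p)][:4])
pickle.dump(ims,open("ims0.pkl","wb"))
E
```

```text
pics
{'clock': 0.0, 'qpos': array([ 1.05120455,  0.62933329,  0.03845219,  1.51839632, -0.02699053,
        0.99626034, -0.02003881]), 'qd': array([-3.04948868e-04,  1.77834949e-05,  9.11332030e-04,  5.35973725e-04,
       -4.67396128e-04, -1.18254144e-04,  6.19386920e-04]), 'tau': array([ 4.07415009e-04, -5.63398719e+01,  1.22654155e+00, -1.93448961e+01,
        1.11022656e-02,  1.04800297e-02,  3.25754195e-05]), 'eef_pos': array([ 284.68802074, -583.6427841 ,  230.38852344]), 'tool_rot': array([-3.13971407e+00,  3.85543343e-05,  4.53749245e-01]), 'force': array([-0.28481394, -0.19355137,  0.24480122]), 'torque': array([ 0.02127028, -0.0279067 ,  0.01483263]), 'width': 85.62502770850102}
scene [[401.82801484634814, 0.0, 318.6251119852102], [0.0, 401.82801484634814, 198.68558653978195], [0.0, 0.0, 1.0]] -0.09477756042205342 [[-0.5669549953100014, 0.8237422880438796, -0.0032674426192697108], [0.7066779860538038, 0.4843375853100141, -0.5157744928580751], [-0.42328271559322633, -0.29472995494910015, -0.8567181545500976]] [282.534457633888, -298.8880251367022, 1473.283224476515]
snack_bo
[... 949 characters left out ...]
0403379384, 158.72517073885953, 1778.73725546594]
snack_box [([320.0, 259.0, 38.0, 37.0], 0.87), ([374.0, 241.0, 44.0, 37.0], 0.73), ([278.0, 352.0, 38.0, 44.0], 0.66), ([273.0, 183.0, 32.0, 32.0], 0.56)]
caddy [([352.0, 173.0, 45.0, 55.0], 0.6)]
spoon [([320.0, 150.0, 8.0, 4.0], 0.51)]
lid_tab [([377.0, 238.0, 42.0, 30.0], 0.88), ([271.0, 181.0, 40.0, 21.0], 0.67), ([285.0, 348.0, 51.0, 35.0], 0.63), ([320.0, 254.0, 42.0, 30.0], 0.61)]
turner [([337.0, 168.0, 18.0, 15.0], 0.65)]
tiffin [([284.0, 138.0, 30.0, 43.0], 0.9)]
saucer [([292.0, 218.0, 32.0, 24.0], 0.58)]
tumbler [([318.0, 299.0, 24.0, 35.0], 0.56)]
pickle_jar [([395.0, 198.0, 21.0, 32.0], 0.91), ([326.0, 154.0, 20.0, 11.0], 0.62)]
```

```bash
cat > h.py <<'E'
import numpy as np,cv2
def cloud(p):
    K=p["camera_matrix"];v,u=np.mgrid[0:400,0:640]
    d=np.stack([(u-K[0,2])/K[0,0],(v-K[1,2])/K[1,1]],-1)
    s=d.copy()
    for _ in range(8): s=d/(1+p["k1"]*(s**2).sum(-1,keepdims=True))
    z=p["depth"][...,None]
    X=np.concatenate([s*z,z],-1)
    W=(X-p["t"])@p["R"]
    W[p["depth"]<=0]=np.nan
    return W
def proj(p,X):
    c=np.atleast_2d(X)@p["R"].T+p["t"];s=c[:,:2]/c[:,2:]
    s=s*(1+p["k1"]*(s**2).sum(1,keepdims=True));K=p["camera_matrix"]
    return s*K[0,0]+K[:2,2]
E
python3 - <<'E'
import pickle,cv2,numpy as np
ims=pickle.load(open("ims0.pkl","rb"))
a=ims["scene"]["color"][70:350,190:520,::-1];b=ims["side"]["color"][110:390,220:440,::-1]
a=cv2.resize(a,None,fx=2,fy=2,interpolation=3)
cv2.imwrite("pics/a.png",a)
cv2.imwrite("pics/b.png",cv2.resize(b,None,fx=2,fy=2,interpolation=3))
from h import *
W=cloud(ims["scene"])
for u,v in((247,225),(287,173),(246,105),(407,207),(348,290),(382,254),(469,262),(347,191),(252,140),(268,282)):print(u,v,np.round(W[v,u]),ims["scene"]["color"][v,u])
E
```

```text
247 225 [ 669. -139.   56.] [18 98 30]
287 173 [ 453. -153.   57.] [ 82  35 100]
246 105 [ 297. -456.   54.] [82 37 99]
407 207 [347. 222.  56.] [81 33 99]
348 290 [681. 219. 101.] [135  89  41]
382 254 [563. 245. 143.] [120  38  35]
469 262 [454. 445. 141.] [137 137 140]
347 191 [373.  26.   5.] [137 139 136]
252 140 [ 427. -314.   85.] [50 48 44]
268 282 [782.  35. 103.] [135 132  10]
```

View pics/a.png

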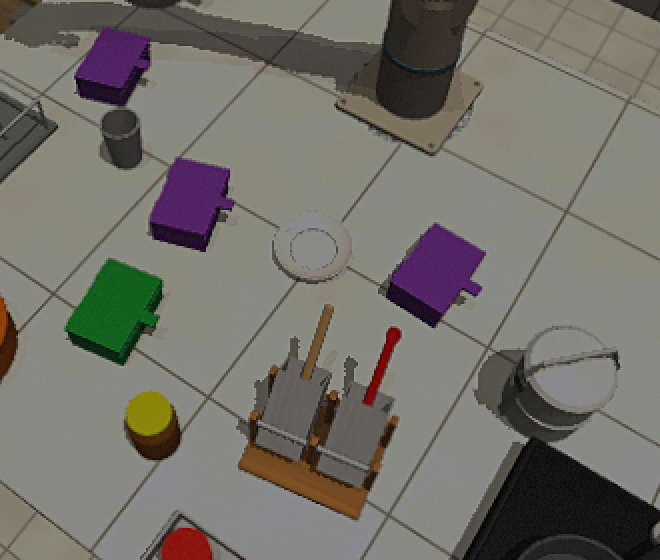

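The image shows the green box at about crop (115,310), tab pointing right towards the caddy. The caddy's cups hold the turner (320,340) and the red spoon (382,365), handles towards the robot. Next I'll fit poses.

Run:
```python
import pickle
from h import *
ims=pickle.load(open("ims0.pkl","rb"))
for n in("scene","side"):
    p=ims[n];W=cloud(p);c=p["color"].astype(int);r,g,b=c[...,0],c[...,1],c[...,2]
    G=(g>1.8*r)&(g>1.8*b)&(g>40)
    P=W[G];P=P[(np.abs(P[:,0]-669)<130)&(np.abs(P[:,1]+139)<130)]
    print(n,len(P))
    T=P[P[:,2]>46]
    print("lid z",np.nanmedian(T[:,2]),cv2.minAreaRect(T[:,:2].astype(np.float32)))
    # tab removal: open mask
    M=np.zeros((300,300),np.uint8)
    for x,y,_ in T: cv2.circle(M,(int(x-519),int(y+289)),4,255,-1)
    M=cv2.erode(M,np.ones((5,5)))
    O=cv2.morphologyEx(M,cv2.MORPH_OPEN,cv2.getStructuringElement(2,(45,45)))
    ct=max(cv2.findContours(O,0,1)[0],key=cv2.contourArea);R=cv2.minAreaRect(ct);print("lid",np.array(R[0])+[519,-289],R[1:])
    tb=np.argwhere((M>0)&(cv2.dilate(O,np.ones((7,7)))==0))
    print("tab",tb[:,::-1].mean(0)+[519,-289],len(tb))
    S=(r>2*g)&(r>2*b)&(r>60)
    P=W[S];P=P[(np.abs(P[:,0]-563)<150)&(np.abs(P[:,1]-245)<100)&(P[:,2]>90)]
    if len(P)>8:
        m=np.median(P,0);P=P[np.linalg.norm(P-m,axis=1)<110];m=P.mean(0);d=np.linalg.svd(P-m)[2][0];d*=np.sign(d[2]);t=(P-m)@d
        print("spoon",len(P),m,d,"elev",np.degrees(np.arcsin(d[2])),t.min(),t.max(),"top",m+d*t.max(),"yaw",np.degrees(np.arctan2(-d[1],-d[0])))
    # caddy foot, bamboo
    B=(r>1.3*b)&(r>g*1.2)&(r<2.2*g)&(r>60);P=W[B];P=P[(np.abs(P[:,0]-650)<150)&(np.abs(P[:,1]-200)<130)&(P[:,2]>3)&(P[:,2]<30)]
    if len(P)>10: print("foot",len(P),cv2.minAreaRect(P[:,:2].astype(np.float32)))
```

```text
scene 1392
lid z 57.19979324057496 ((659.1978149414062, -135.50514221191406), (134.13931274414062, 121.47309875488281), 9.562132835388184)
lid [ 660.99725342 -146.10916138] ((133.51760864257812, 97.2789535522461), 9.865806579589844)
tab [651.13141684 -97.62217659] 487
spoon 200 [561.37105778 239.4263507  144.24731961] [-0.64623056 -0.1162312   0.75423894] elev 48.95891409101751 -61.21434430331013 53.60397432684076 top [526.73053154 233.19589628 184.6775242 ] yaw 10.196218877025093
foot 1018 ((658.5035400390625, 208.45114135742188), (148.00210571289062, 184.02334594726562), 9.904125213623047)
side 732
lid z 57.43017122121222 ((658.0206298828125, -139.2944793701172), (133.52684020996094, 119.12435150146484), 9.588820457458496)Traceback (most recent call last):
  File "<stdin>", line 16, in <module>
ValueError: max() iterable argument is empty
```

View pics/b.png

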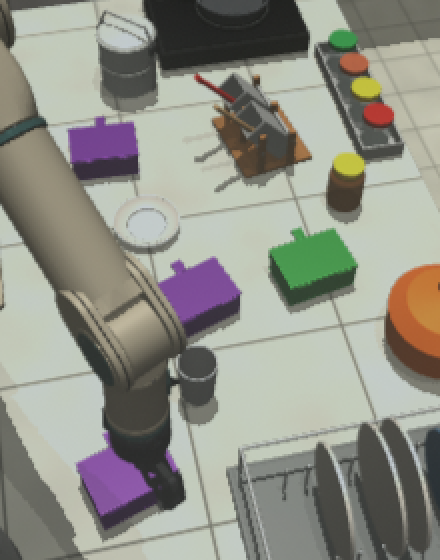

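```bash
cat >> h.py <<'E'
from scipy.spatial.transform import Rotation as Ro
def rot(s): return Ro.from_euler("xyz",s["tool_rot"])
def go(s,pos,R,n,off=0):
    "n equal rows (constant body twist, units) taking the point off mm behind TCP to pos, orientation R"
    R0=rot(s);pos=np.array(pos)-0
    pt=pos+R.apply([0,0,off])
    w=(R0.inv()*R).as_rotvec();p=R0.inv().apply(pt-s["eef_pos"])
    th=np.linalg.norm(w);K=np.array([[0,-w[2],w[1]],[w[2],0,-w[0]],[-w[1],w[0],0]])
    V=np.eye(3)
    if th>1e-6: V=V+(1-np.cos(th))/th**2*K+(th-np.sin(th))/th**3*K@K
    v=np.linalg.solve(V,p)
    r=np.r_[v/30,np.degrees(w)/6]
    print("total",np.round(r,2),"per row",np.round(r/n,3),"straight",np.round(p/30,2)); return r/n
def down(yawdeg,tiltdeg=0,axis="y"):
    return Ro.from_euler("z",yawdeg,degrees=True)*Ro.from_euler("x",180,degrees=True)*Ro.from_euler(axis,tiltdeg,degrees=True)
BOX=np.array([661.3,-150.5]);YB=9.7
u=np.array([np.cos(np.radians(YB)),np.sin(np.radians(YB)),0]);w_=np.array([-u[1],u[0],0])
def bx(x,y,z): return np.array([BOX[0],BOX[1],z])+x*u+y*w_
E
python3 - <<'E'
from h import *;from cell import ctrl
go(ctrl.read_state(),bx(0,66,150),down(99.7),24)
E
```

```text
total [ 21.82   3.48   2.71   0.     0.   -12.28] per row [ 0.909  0.145  0.113  0.     0.    -0.512] straight [18.23 -9.61  2.71]
```

```bash
python3 -m crank '[[[0.91,0.145,0,0,0,-0.51],[0.91,0.145,0,0,0,-0.51],[0.91,0.145,0,0,0,-0.51],[0.91,0.145,0,0,0,-0.51],[0.91,0.145,0,0,0,-0.51],[0.91,0.145,0,0,0,-0.51],[0.91,0.145,0,0,0,-0.51],[0.91,0.145,0,0,0,-0.51],[0.91,0.145,0,0,0,-0.51],[0.91,0.145,0,0,0,-0.51],[0.91,0.145,0,0,0,-0.51],[0.91,0.145,0,0,0,-0.51]]]' -- -0.1 || true
python3 - <<'E'
from h import *;from cell import ctrl
s=ctrl.read_state();print(s["clock"],s["eef_pos"],s["tool_rot"],s["width"]);go(s,bx(0,66,150),down(99.7),12)
E
```

```text
1.0 [ 285.00797433 -584.21417858  231.33201805] [ 3.14152616e+00 -4.17770185e-05  4.53836437e-01] 85.1915892282537
total [ 21.82   3.48   2.71   0.     0.   -12.28] per row [ 1.818  0.29   0.226  0.     0.    -1.024] straight [18.23 -9.61  2.71]invalid input: not JSON, or not a number
```

```bash
python3 -m crank '[[[0.91,0.145,0,0,0,-0.51],[0.91,0.145,0,0,0,-0.51],[0.91,0.145,0,0,0,-0.51],[0.91,0.145,0,0,0,-0.51],[0.91,0.145,0,0,0,-0.51],[0.91,0.145,0,0,0,-0.51],[0.91,0.145,0,0,0,-0.51],[0.91,0.145,0,0,0,-0.51],[0.91,0.145,0,0,0,-0.51],[0.91,0.145,0,0,0,-0.51],[0.91,0.145,0,0,0,-0.51],[0.91,0.145,0,0,0,-0.51]]]' -0.1
python3 - <<'E'
from h import *;from cell import ctrl
s=ctrl.read_state();print(s["clock"],s["eef_pos"],s["tool_rot"],s["width"]);go(s,bx(0,66,150),down(99.7),12)
E
```

```text
clock: 2.0
eef_pos: [557.2, -403.9, 228.9]
tool_rot: [-3.14, 0.009, 1.106]
force: [0.9, -0.4, -0.1]
width: 46.9
2.0 [ 557.23043821 -403.90795823  228.86655989] [-3.13972569  0.00911799  1.10553583] 46.91991814635534
total [11.15  1.53  2.58 -0.04  0.08 -6.06] per row [ 0.929  0.127  0.215 -0.004  0.007 -0.505] straight [10.9  -1.99  2.53]
```

```bash
python3 -m crank '[[[0.92,0.12,0.2,0,0,-0.5],[0.92,0.12,0.2,0,0,-0.5],[0.92,0.12,0.2,0,0,-0.5],[0.92,0.12,0.2,0,0,-0.5],[0.92,0.12,0.2,0,0,-0.5],[0.92,0.12,0.2,0,0,-0.5],[0.92,0.12,0.2,0,0,-0.5],[0.92,0.12,0.2,0,0,-0.5],[0.92,0.12,0.2,0,0,-0.5],[0.92,0.12,0.2,0,0,-0.5],[0.92,0.12,0.2,0,0,-0.5],[0.5,0,0,0,0,-0.3]]]' -0.1
python3 - <<'E'
from h import *;from cell import ctrl
s=ctrl.read_state();print(s["clock"],s["eef_pos"],s["tool_rot"],s["width"]);go(s,bx(0,66,150),down(99.7),4)
p=ctrl.get_image("wrist");q=ctrl.get_image("scene")
cv2.imwrite("pics/w1.png",p["color"][:,:,::-1])
def pts(P,n):
    W=cloud(P);c=P["color"].astype(int);r,g,b=c[...,0],c[...,1],c[...,2]
    T=W[(g>1.8*r)&(g>1.8*b)&(g>40)];T=T[(np.abs(T[:,0]-661)<120)&(np.abs(T[:,1]+140)<110)&(T[:,2]>47)]
    l=(T-[BOX[0],BOX[1],0])@np.c_[u,w_,[0,0,1]]
    print(n,len(T),"z",np.median(l[:,2]))
    m=l[l[:,1]<48];print("x range",np.percentile(m[:,0],[.5,99.5]),"y",np.percentile(l[:,1],[.3,99.7]))
    t=l[l[:,1]>53];print("tab",len(t),np.percentile(t,[2,50,98],axis=0) if len(t) else 0)
    for a in (-45,0,45):
        m=l[abs(l[:,0]-a)<12]; print(a,np.percentile(m[:,1],[1,99]))
pts(p,"wrist");pts(q,"scene")
E
```

```text
clock: 3.0
eef_pos: [659.0, -86.5, 157.0]
tool_rot: [-3.141, 0.008, 1.747]
force: [0.1, 1.2, 0.1]
width: 47.0
3.0 [658.9509277  -86.47348341 157.03326645] [-3.14142197  0.00810732  1.74729452] 47.01371832179031
total [ 0.09 -0.28  0.23 -0.    0.08  0.07] per row [ 0.021 -0.071  0.059 -0.     0.019  0.017] straight [ 0.09 -0.28  0.23]
wrist 10002 z 55.966390129642576
x range [-69.23807742  60.89449438] y [-40.81203886  76.11417816]
tab 564 [[-13.31962127  53.54257547  54.80298732]
 [ -4.23559978  65.11624152  56.04478753]
 [  5.58731833  76.8331109   57.4746996 ]]
-45 [-40.11198127  51.39528876]
0 [-39.28120604  76.14177938]
45 [-40.21954251  52.49930006]
scene 897 z 57.05328435032622
x range [-60.8541329   66.51546072] y [-43.97590944  73.75264376]
tab 58 [[ -8.86490985  53.16004922  53.33768055]
 [  2.76236089  61.06262463  57.59832608]
 [ 77.70055237  74.62535105 276.2300482 ]]
-45 [-43.53902392  49.00344192]
0 [-41.90242901  74.48703966]
45 [-42.80863765  57.88706904]
```

View pics/w1.png

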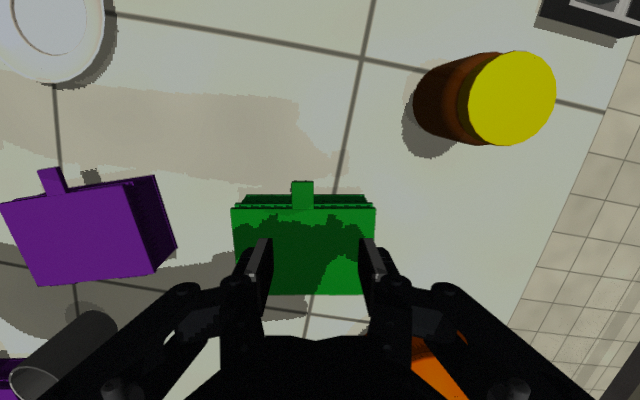

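The wrist image shows the green box with its tab at about (303,195), nearly centred between the fingers. Its x differs by a few mm between cameras, which the 47 mm opening covers. I'll descend.

```bash
python3 -m crank '[[[0.1,-0.36,0.2,0,0.08,0.07],[0,0,0.6,0,0,0],[0,0,0.6,0,0,0],[0,0,0.6,0,0,0],[0,0,0.6,0,0,0],[0,0,0.6,0,0,0],[0,0,0.5,0,0,0],[0,0,0.2,0,0,0],[0,0,0,0,0,0]]]' -0.1
python3 - <<'E'
from h import *;from cell import ctrl
s=ctrl.read_state();print(s["tool_rot"]);go(s,bx(-2.5,66,41),down(99.7),1)
E
```

```text
clock: 3.85
eef_pos: [654.0, -104.9, 55.5]
tool_rot: [3.128, 0.017, 1.713]
force: [-0.2, 0.5, 1.1]
width: 47.2
[3.12751964 0.01690655 1.71250168]
total [ 0.66 -0.11  0.48  0.13  0.16 -0.26] per row [ 0.662 -0.113  0.478  0.132  0.163 -0.262] straight [ 0.66 -0.13  0.47]
```

```bash
python3 -m crank '[[[0.3,-0.05,-0.2,0.07,0.08,-0.13],[0.3,-0.05,-0.1,0.07,0.08,-0.13],[0,0,0,0,0,0],[0,0,0,0,0,0]]]' -0.1
python3 - <<'E'
from h import *;from cell import ctrl
s=ctrl.read_state();print(s["tool_rot"]);go(s,bx(-2.5,66,41),down(99.7),1)
E
```

```text
clock: 4.18
eef_pos: [649.8, -94.7, 69.0]
tool_rot: [3.138, 0.006, 1.732]
force: [-0.7, 0.3, 0.1]
width: 46.9
[3.13849924 0.00649778 1.73213399]
total [ 0.31 -0.02  0.93  0.03  0.06 -0.08] per row [ 0.306 -0.021  0.932  0.029  0.062 -0.076] straight [ 0.31 -0.02  0.93]
```

```bash
python3 -m crank '[[[0.33,-0.02,0,0.03,0.06,-0.08],[0.05,0,0.3,0,0,0],[0.03,0,0.35,0,0,0],[0.02,0,0.25,0,0,0],[0,0,0.05,0,0,0],[0,0,0,0,0,0]]]' -0.1
python3 - <<'E'
from h import *;from cell import ctrl
s=ctrl.read_state();print(s["tool_rot"]);go(s,bx(-2.5,66,41),down(99.7),1)
p=ctrl.get_image("wrist");cv2.imwrite("pics/w2.png",p["color"][:,:,::-1])
E
```

```text
clock: 4.68
eef_pos: [644.7, -82.9, 33.9]
tool_rot: [-3.136, -0.0, 1.739]
force: [0.4, 0.2, -0.3]
width: 47.2
[-3.13608176e+00 -4.87962167e-05  1.73923612e+00]
total [-0.11  0.08 -0.24 -0.05 -0.   -0.01] per row [-0.114  0.081 -0.237 -0.053 -0.    -0.008] straight [-0.11  0.08 -0.24]
```

View pics/w2.png

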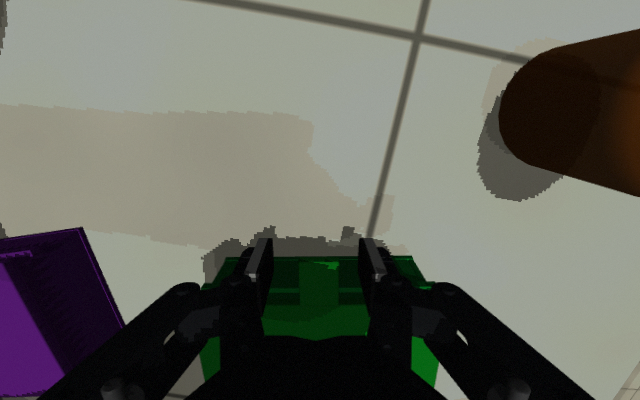

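The tab (300–340, 260) is centred between the pads (272, 360). Raising slightly and closing.

```bash
python3 -m crank '[[[-0.1,0,-0.2,-0.05,0,0],[0,0,0,0,0,0],[0,0,0,0,0,0],[0,0,0,0,0,0],[0,0,0,0,0,0],[0,0,0,0,0,0]]]' 1
python3 - <<'E'
from h import *;from cell import ctrl
s=ctrl.read_state();print(s["tool_rot"]);go(s,bx(-2.5,66,41),down(99.7),1)
E
```

```text
clock: 5.23
eef_pos: [647.0, -85.9, 41.9]
tool_rot: [3.138, -0.0, 1.739]
force: [1.5, 0.5, -0.3]
width: 18.1
[ 3.13764380e+00 -1.82783316e-04  1.73923321e+00]
total [-0.    0.02  0.03  0.04 -0.   -0.01] per row [-0.004  0.023  0.03   0.038 -0.002 -0.008] straight [-0.    0.02  0.03]
```

```bash
python3 -m crank '[[[-0.01,0,-0.2,0,0,0],[-0.03,0,-0.35,0,0,0],[-0.06,0,-0.34,0,0,0],[-0.1,0,-0.33,0,0,0],[-0.14,0,-0.32,0,0,0],[-0.17,0,-0.3,0,0,0],[-0.2,0,-0.28,0,0,0],[-0.1,0,-0.1,0,0,0]]]' 1
cat >> h.py <<'E'
def lid(s):
    "tab angle if the tab sits d behind TCP"
    for d in (8,11,14):
        l=s["eef_pos"]-rot(s).apply([0,0,d])-bx(0,-45,50);y=l@w_;z=l[2];print(d,"r",round(np.hypot(y,z),1),"ang",round(np.degrees(np.arctan2(z,y)),1),end="; ")
    print("x",round(l@u,1))
E
python3 - <<'E'
from h import *;from cell import ctrl
lid(ctrl.read_state())
E
```

```text
clock: 5.9
eef_pos: [652.5, -116.5, 113.4]
tool_rot: [3.135, 0.004, 1.737]
force: [5.2, 0.1, -9.6]
width: 18.4
8 r 107.3 ang 41.7; 11 r 109.3 ang 42.9; 14 r 111.4 ang 44.0; x -3.1
```

```bash
python3 -m crank '[[[-0.25,0,-0.24,0,0,0],[-0.27,0,-0.22,0,0,0],[-0.29,0,-0.19,0,0,0],[-0.31,0,-0.16,0,0,0],[-0.32,0,-0.13,0,0,0],[-0.34,0,-0.1,0,0,0],[-0.34,0,-0.06,0,0,0],[-0.35,0,-0.03,0,0,0],[-0.2,0,0,0,0,0]]]' 1
python3 - <<'E'
from h import *;from cell import ctrl
s=ctrl.read_state();lid(s);print(s["force"],s["torque"],s["tool_rot"])
E
```

```text
clock: 6.65
eef_pos: [665.9, -190.8, 147.9]
tool_rot: [3.134, -0.012, 1.742]
force: [2.2, 2.3, -2.9]
width: 17.6
8 r 106.0 ang 87.6; 11 r 109.0 ang 87.7; 14 r 112.0 ang 87.8; x -2.3
[ 2.23700591  2.25661763 -2.92383775] [ 0.75471264 -0.46063298  0.3535693 ] [ 3.13440997 -0.01165091  1.74227507]
```

```bash
python3 -m crank '[[[-0.35,0,0.02,0,0,0],[-0.35,0,0.05,0,0,0],[-0.34,0,0.08,0,0,0],[-0.33,0,0.12,0,0,0],[-0.32,0,0.15,0,0,0],[-0.3,0,0.18,0,0,0],[-0.28,0,0.21,0,0,0],[-0.26,0,0.23,0,0,0],[-0.15,0,0.15,0,0,0]]]' 1
python3 - <<'E'
from h import *;from cell import ctrl
s=ctrl.read_state();lid(s);print(s["force"],s["torque"],s["tool_rot"])
E
```

```text
clock: 7.4
eef_pos: [678.1, -285.9, 111.7]
tool_rot: [3.139, -0.002, 1.738]
force: [-1.1, 0.2, -0.3]
width: 0.3
8 r 114.9 ang 142.7; 11 r 116.7 ang 141.5; 14 r 118.6 ang 140.4; x -6.3
[-1.0602429   0.15756683 -0.28166575] [0.01167581 0.03305538 0.04469755] [ 3.13918236e+00 -2.26914118e-03  1.73831832e+00]
```

```bash
python3 -m crank '[[[0,0,-0.6,0,0,0],[0,0,-0.8,0,0,0],[0,0,-0.8,0,0,0],[0,0,-0.5,0,0,0],[0,0,0,0,0,0]]]' 1
python3 - <<'E'
from h import *;from cell import ctrl
s=ctrl.read_state();q=ctrl.get_image("scene")
cv2.imwrite("pics/s2.png",cv2.resize(q["color"][130:340,180:440,::-1],None,fx=3,fy=2.85))
W=cloud(q);c=q["color"].astype(int);r,g,b=c[...,0],c[...,1],c[...,2]
T=W[(g>1.8*r)&(g>1.8*b)&(g>30)];l=(T-bx(0,0,0))@np.c_[u,w_,[0,0,1]];l=l[(abs(l[:,0])<90)&(abs(l[:,1])<220)]
for a in range(-200,100,20):
    m=l[(l[:,1]>a)&(l[:,1]<a+20)]
    if len(m):print(a,len(m),np.round(np.percentile(m[:,2],[10,50,90])))
E
```

```text
clock: 7.82
eef_pos: [674.6, -288.3, 186.8]
tool_rot: [-3.133, -0.008, 1.737]
force: [0.7, -0.0, 0.4]
width: -0.2
-80 5 [-2.  1.  2.]
-60 540 [ 21.  90. 146.]
-40 305 [ 2.  9. 48.]
-20 162 [ 3.  7. 46.]
0 155 [ 2.  8. 45.]
20 80 [ 4. 23. 49.]
40 262 [ 9. 39. 50.]
```

View pics/s2.png

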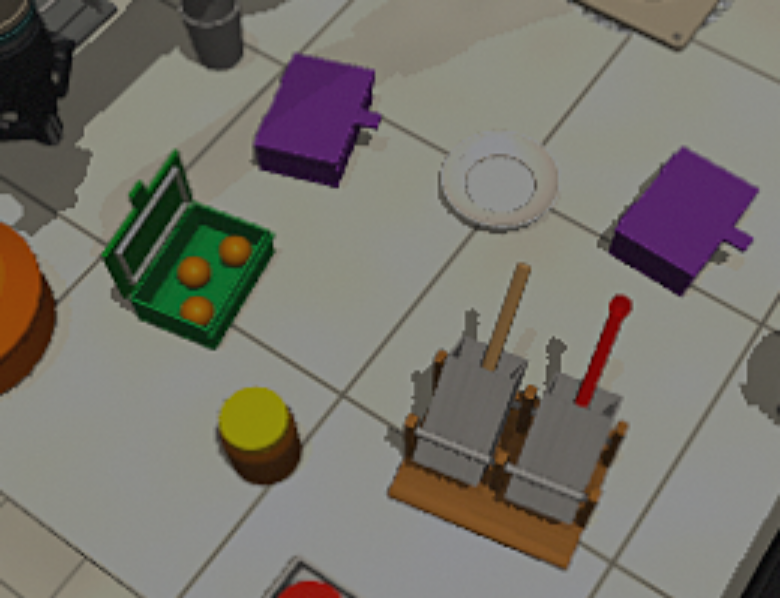

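The lid stands near-upright (crop 150,220), just past vertical. I'll see whether it's falling.

```bash
cat >> h.py <<'E'
def lidang(q):
    W=cloud(q);c=q["color"].astype(int);r,g,b=c[...,0],c[...,1],c[...,2]
    T=W[(g>1.8*r)&(g>1.8*b)&(g>30)];l=(T-bx(0,0,0))@np.c_[u,w_,[0,0,1]];l=l[(abs(l[:,0])<75)&(l[:,1]>-175)&(l[:,1]<10)&((l[:,2]>60)|((l[:,1]<-55)&(l[:,2]>35)))]
    print(len(l),"ang",np.degrees(np.median(np.arctan2(l[:,2]-50,l[:,1]+45))), np.percentile(l,[5,50,95],axis=0).round().tolist())
E
python3 - <<'E'
from h import *;from cell import ctrl
for i in range(4): lidang(ctrl.get_image("scene"));print(ctrl.read_state()["clock"])
E
```

```text
364 ang 88.76591831486476 [[-53.0, -47.0, 73.0], [7.0, -44.0, 107.0], [64.0, -41.0, 161.0]]
7.9167
371 ang 88.90305248352593 [[-54.0, -47.0, 73.0], [6.0, -44.0, 107.0], [65.0, -42.0, 159.0]]
7.9667
368 ang 88.90651412071529 [[-55.0, -47.0, 72.0], [7.0, -44.0, 107.0], [64.0, -42.0, 159.0]]
8.0167
370 ang 88.84101710691584 [[-58.0, -47.0, 72.0], [6.0, -44.0, 107.0], [64.0, -42.0, 157.0]]
8.0667
```

```bash
python3 -m crank '[[[0.1,0,-0.7,0,0,0],[0.6,0,-0.3,0,0,0],[0.9,0,0,0,0,0],[0.9,0,0,0,0,0],[0.9,0,0,0,0,0],[0.9,0,0,0,0,0],[0.7,0,0,0,0,0],[0.4,0,0,0,0,0],[0,0,0,0,0,0]]]' 1
python3 - <<'E'
from h import *;from cell import ctrl
s=ctrl.read_state();go(s,bx(0,25,125),down(99.7),1);lidang(ctrl.get_image("scene"))
E
```

```text
clock: 8.82
eef_pos: [638.2, -122.6, 201.9]
tool_rot: [-3.107, -0.019, 1.734]
force: [0.1, 0.1, -0.1]
width: 0.0
total [-0.24  0.65  2.55 -0.33 -0.18 -0.06] per row [-0.235  0.647  2.55  -0.326 -0.181 -0.059] straight [-0.26  0.69  2.54]
258 ang 88.3937454352059 [[-30.0, -47.0, 70.0], [25.0, -43.0, 105.0], [66.0, -42.0, 161.0]]
```

```bash
python3 -m crank '[[[-0.1,0.4,0.3,-0.2,-0.1,0],[0,0.2,0.6,-0.1,0,0],[0,0,0.7,0,0,0],[0,0,0.6,0,0,0],[-0.2,0,0.2,0,0,0],[-0.4,0,0,0,0,0],[-0.4,0,0,0,0,0],[-0.4,0,0,0,0,0],[-0.3,0,0,0,0,0]]]' 1
python3 - <<'E'
from h import *;from cell import ctrl
s=ctrl.read_state();print(s["tool_rot"]);go(s,bx(0,-80,105),down(99.7),1);lidang(ctrl.get_image("scene"))
E
```

```text
clock: 9.62
eef_pos: [667.1, -195.3, 126.2]
tool_rot: [-3.141, 0.005, 1.721]
force: [1.4, -0.4, -0.2]
width: -0.1
[-3.14092728  0.00495822  1.72079311]
total [-1.16  0.07  0.71 -0.01  0.05 -0.18] per row [-1.159  0.072  0.709 -0.007  0.047 -0.184] straight [-1.16  0.08  0.71]
388 ang 97.73622519852624 [[-59.0, -59.0, 70.0], [21.0, -51.0, 96.0], [66.0, -46.0, 142.0]]
```

```bash
python3 -m crank '[[[-0.3,0,0,0,0,0],[-0.3,0,0,0,0,0],[-0.2,0,0,0,0,0],[0.1,0,-0.3,0,0,0],[0.2,0,-0.7,0,0,0],[0.2,0,-0.8,0,0,0],[0,0,-0.5,0,0,0]]]' 1
python3 - <<'E'
from h import *;from cell import ctrl
s=ctrl.read_state();print(s["tool_rot"],s["qpos"]);q=ctrl.get_image("scene");lidang(q)
cv2.imwrite("pics/s3.png",cv2.resize(q["color"][130:340,150:440,::-1],None,fx=2.75,fy=2.75))
E
```

```text
clock: 10.25
eef_pos: [666.7, -210.9, 197.4]
tool_rot: [-3.137, 0.005, 1.714]
force: [0.7, 0.3, -0.1]
width: -0.3
[-3.13731831  0.00520347  1.71393459] [ 0.42056878  0.75034506 -0.29509097  1.38890275  0.23952353  1.03939612
  0.22132607]
876 ang 173.00464888381566 [[-57.0, -138.0, 51.0], [6.0, -97.0, 56.0], [63.0, -64.0, 62.0]]
```

View pics/s3.png

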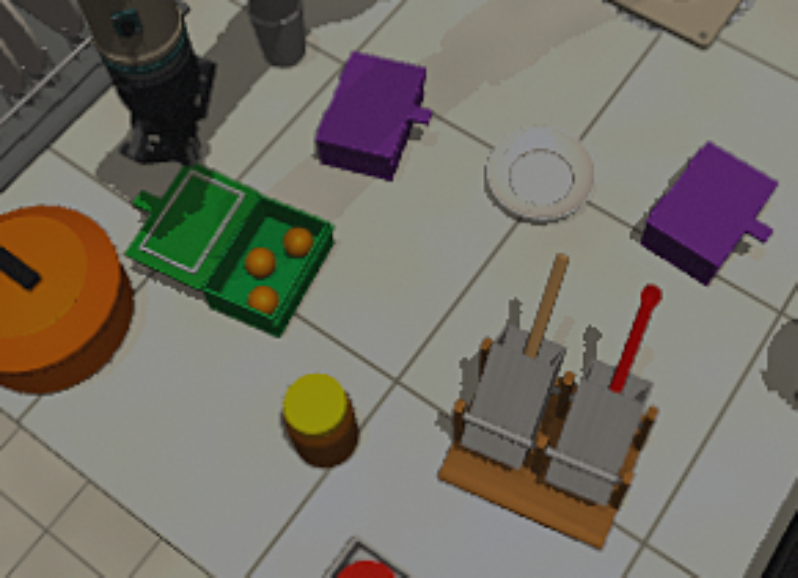

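The lid now lies flat, inside face up (crop 190,225), with the sweets still in place. Next is the spoon.

Run:
```python
from h import *;from cell import ctrl
go(ctrl.read_state(),[605,245,285],down(190),24)
```

```text
total [ 11.86  12.37  -2.87  -0.05   0.06 -15.3 ] per row [ 0.494  0.515 -0.12  -0.002  0.003 -0.638] straight [15.35  0.08 -2.93]
```

```bash
python3 -m crank '[[[0.4,0.5,-0.4,0,0,-0.64],[0.5,0.51,-0.4,0,0,-0.64],[0.5,0.51,-0.3,0,0,-0.64],[0.5,0.51,-0.3,0,0,-0.64],[0.5,0.51,-0.2,0,0,-0.64],[0.5,0.51,-0.2,0,0,-0.64],[0.5,0.51,-0.2,0,0,-0.64],[0.5,0.51,-0.2,0,0,-0.64],[0.5,0.51,-0.2,0,0,-0.64],[0.5,0.51,-0.2,0,0,-0.64],[0.5,0.51,0,0,0,-0.64],[0.5,0.51,0,0,0,-0.64]]]' -0.1
python3 - <<'E'
from h import *;from cell import ctrl
s=ctrl.read_state();print(s["qpos"]);go(s,[605,245,285],down(190),12)
E
```

```text
clock: 11.3
eef_pos: [737.0, 37.2, 288.6]
tool_rot: [-3.138, 0.013, 2.554]
force: [-0.4, 0.0, -0.9]
width: 47.3
[ 0.13864652  0.7620102  -0.50286159  1.14653292  0.36424387  1.30944155
  0.64707591]
total [ 5.87  6.02  0.07 -0.08  0.11 -7.28] per row [ 0.489  0.502  0.005 -0.007  0.009 -0.607] straight [7.5  3.33 0.01]
```

```bash
python3 -m crank '[[[0.49,0.5,0,0,0,-0.6],[0.49,0.5,0,0,0,-0.6],[0.49,0.5,0,0,0,-0.6],[0.49,0.5,0,0,0,-0.6],[0.49,0.5,0,0,0,-0.6],[0.49,0.5,0,0,0,-0.6],[0.49,0.5,0,0,0,-0.6],[0.49,0.5,0,0,0,-0.6],[0.49,0.5,0,0,0,-0.6],[0.49,0.5,0,0,0,-0.6],[0.4,0.4,0,0,0,-0.6],[0.1,0.1,0,0,0,-0.3]]]' -0.1
python3 - <<'E'
from h import *;from cell import ctrl
s=ctrl.read_state();print(s["qpos"]);go(s,[605,245,285],down(190),12)
p=ctrl.get_image("wrist");cv2.imwrite("pics/w3.png",p["color"][:,:,::-1])
def sp(p):
    W=cloud(p);c=p["color"].astype(int);r,g,b=c[...,0],c[...,1],c[...,2]
    S=(r>2*g)&(r>2*b)&(r>50)
    P=W[S];P=P[(np.abs(P[:,0]-563)<150)&(np.abs(P[:,1]-240)<60)&(P[:,2]>95)&(P[:,2]<195)]
    m=np.median(P,0);d=np.linalg.svd(P-m)[2][0];m=P.mean(0);d=np.linalg.svd(P-m,full_matrices=False)[2][0];d*=np.sign(d[2]);t=(P-m)@d
    print(len(P),m,d,"elev",np.degrees(np.arcsin(d[2])),"end",m+d*np.percentile(t,99.5),np.ptp(t),"yaw",np.degrees(np.arctan2(-d[1],-d[0])))
sp(p);sp(ctrl.get_image("scene"))
E
```

```text
clock: 12.3
eef_pos: [610.3, 257.8, 290.5]
tool_rot: [-3.136, 0.01, -2.942]
force: [0.1, -0.5, 0.1]
width: 47.0
[-0.0589105   0.67382581 -0.71475532  1.398092    0.45893315  1.2291048
  0.95416286]
total [ 0.25 -0.39  0.18 -0.05  0.1   0.23] per row [ 0.021 -0.032  0.015 -0.004  0.008  0.02 ] straight [ 0.26 -0.38  0.18]
1105 [548.745797   239.69868925 153.69591372] [-0.65282976 -0.12022782  0.74790279] elev 48.40903617028088 end [522.43050937 234.85235746 183.84355461] 119.12805792476115 yaw 10.434903701501925
186 [563.47311772 239.87036701 142.09776098] [-0.63666957 -0.11435279  0.76261085] elev 49.69490818349825 end [530.20884727 233.89574159 181.94212431] 111.8631738989704 yaw 10.182377886587213
```

View pics/w3.png

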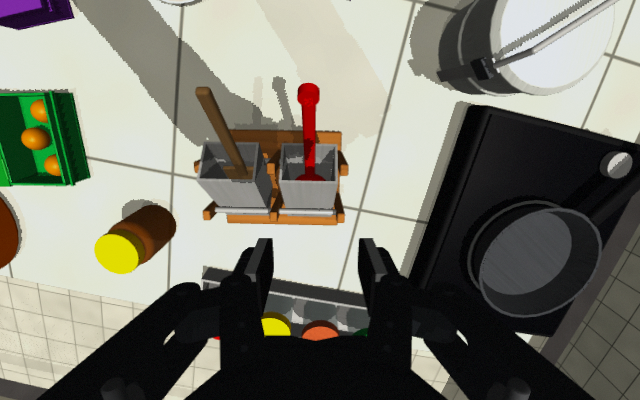

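Wrist view: spoon handle from (308,95) to (312,180), bowl at the bottom of its cup, and the turner well to the left. Both cameras agree on the handle. I'll tilt 40° and move to the pre-grasp.

```bash
cat >> h.py <<'E'
GRIP=np.array([554,239.5,143.5]);RG=down(190.2,40)
E
python3 - <<'E'
from h import *;from cell import ctrl
s=ctrl.read_state();z=RG.apply([0,0,1]);print(z);go(s,GRIP-90*z,RG,10,19)
E
```

```text
[-0.63262874 -0.11382788 -0.76604444]
total [-0.59 -0.18  3.14 -0.11  6.78  0.12] per row [-0.059 -0.018  0.314 -0.011  0.678  0.012] straight [ 0.53 -0.16  3.08]
```

```bash
python3 -m crank '[[[-0.06,-0.1,0.1,0,0.68,0.01],[-0.06,-0.05,0.2,0,0.68,0.01],[-0.06,0,0.3,0,0.68,0.01],[-0.06,0,0.3,0,0.68,0.01],[-0.06,0,0.3,0,0.68,0.01],[-0.06,0,0.3,0,0.68,0.01],[-0.06,0,0.3,0,0.68,0.01],[-0.06,0,0.3,0,0.68,0.01],[-0.06,0,0.3,0,0.6,0.01],[-0.06,0,0.3,0,0.5,0.01],[0,0,0,0,0,0]]]' -0.1
python3 - <<'E'
from h import *;from cell import ctrl
s=ctrl.read_state();z=RG.apply([0,0,1]);print(s["qpos"],rot(s).as_matrix()[:,2]);go(s,GRIP-90*z,RG,1,19);go(s,GRIP,RG,1,19)
E
```

```text
clock: 13.32
eef_pos: [614.6, 228.8, 205.2]
tool_rot: [-3.094, -0.667, -3.019]
force: [0.4, -1.2, -1.4]
width: 46.6
[-0.23426489  1.13297882 -0.40415005  0.71887049  0.17075867  1.97746943
  1.18738252] [-0.60759087 -0.1224726  -0.78475079]
total [ 0.18  0.71  0.44 -0.12  0.29 -0.42] per row [ 0.176  0.708  0.44  -0.117  0.287 -0.417] straight [0.2  0.71 0.43]
total [ 0.22  0.73  3.44 -0.12  0.29 -0.42] per row [ 0.221  0.726  3.44  -0.117  0.287 -0.417] straight [0.29 0.74 3.43]
```

```bash
sed -i 's/RG=down(190.2,40)/RG=down(190.2,32)/' h.py; python3 -m crank '[[[0,0.3,0,0,-0.4,-0.2],[0,0.3,0,0,-0.4,-0.2],[0,0.1,0,0,-0.2,0],[0,0,0,0,0,0]]]' -0.1
python3 - <<'E'
from h import *;from cell import ctrl
s=ctrl.read_state();print(s["qpos"]);go(s,GRIP,RG,6,19)
E
```

```text
clock: 13.65
eef_pos: [614.9, 245.2, 201.3]
tool_rot: [-3.116, -0.556, -2.977]
force: [-0.1, -0.0, 0.1]
width: 47.2
[-0.23250262  1.06314137 -0.43296934  0.84554205  0.20214984  1.8206551
  1.18037688]
total [ 0.71  0.2   3.34 -0.18  0.02 -0.11] per row [ 0.118  0.033  0.557 -0.03   0.004 -0.018] straight [0.71 0.23 3.34]
```

Approach most of the way, then check.

```bash
python3 -m crank '[[[0.25,0.1,0.2,-0.03,0,-0.02],[0.25,0.05,0.4,-0.03,0,-0.02],[0.15,0,0.45,-0.03,0,0],[0,0,0.45,-0.03,0,0],[0,0,0.2,0,0,0],[0,0,0,0,0,0]]]' -0.1
python3 - <<'E'
from h import *;from cell import ctrl
s=ctrl.read_state();print(s["qpos"]);go(s,GRIP,RG,1,19)
p=ctrl.get_image("wrist");cv2.imwrite("pics/w4.png",p["color"][:,:,::-1])
E
```

```text
clock: 14.15
eef_pos: [574.6, 240.3, 172.7]
tool_rot: [-3.134, -0.544, -2.975]
force: [-0.1, -0.6, 0.1]
width: 47.1
[-0.19898464  1.00440552 -0.44720184  1.07474248  0.18598784  1.64130887
  1.15138721]
total [ 0.08  0.1   1.82 -0.02  0.14 -0.09] per row [ 0.076  0.098  1.818 -0.02   0.141 -0.092] straight [0.09 0.1  1.82]
```

View pics/w4.png

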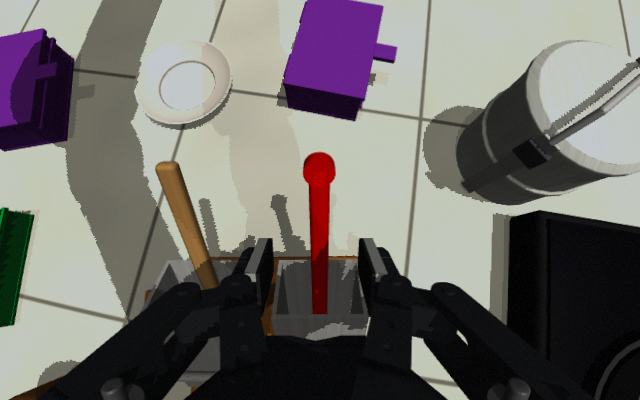

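The handle (318,240) is centred between the pads and the turner is clear on the left. Completing the approach and closing.

```bash
python3 -m crank '[[[0.08,0.08,0.3,0,0.1,-0.09],[0,0,0.45,0,0,0],[0,0,0.4,0,0,0],[0,0,0.3,0,0,0],[0,0,0.1,0,0,0],[0,0,0,0,0,0]]]' -0.1
python3 - <<'E'
from h import *;from cell import ctrl
s=ctrl.read_state();print(s["qpos"]);go(s,GRIP,RG,1,19)
E
python3 -m crank '[[[0,0,0,0,0,0],[0,0,0,0,0,0],[0,0,0,0,0,0],[0,0,0,0,0,0],[0,0,0,0,0,0],[0,0,0,0,0,0]]]' 1
python3 - <<'E'
from h import *;from cell import ctrl
s=ctrl.read_state();go(s,GRIP,RG,1,19)
d=np.array([-.643,-.1175,.757]);print("draw 120mm units",rot(s).inv().apply(d/np.linalg.norm(d))*120/30)
E
```

```text
clock: 14.7
eef_pos: [550.7, 239.5, 134.0]
tool_rot: [3.14, -0.549, -2.963]
force: [0.1, -0.5, -0.6]
width: 46.7
[-0.19140093  1.01164628 -0.45011405  1.18565179  0.18871166  1.53102248
  1.14515674]
total [ 0.08 -0.02  0.31  0.01  0.09  0.01] per row [ 0.078 -0.019  0.308  0.007  0.095  0.008] straight [ 0.08 -0.02  0.31]
clock: 15.2
eef_pos: [552.4, 240.4, 135.4]
tool_rot: [3.139, -0.546, -2.962]
force: [0.0, 0.1, -0.6]
width: 11.2
total [ 0.11 -0.04  0.38  0.02  0.12  0.01] per row [ 0.107 -0.04   0.379  0.015  0.123  0.009] straight [ 0.11 -0.04  0.38]
draw 120mm units [ 3.80576236e+00 -1.41594563e-03 -1.23132888e+00]
```

```bash
python3 -m crank '[[[0.2,0,-0.065,0,0,0],[0.38,0,-0.123,0,0,0],[0.38,0,-0.123,0,0,0],[0.38,0,-0.123,0,0,0],[0.38,0,-0.123,0,0,0],[0.38,0,-0.123,0,0,0],[0.38,0,-0.123,0,0,0],[0.38,0,-0.123,0,0,0],[0.38,0,-0.123,0,0,0],[0.38,0,-0.123,0,0,0],[0.38,0,-0.123,0,0,0],[0.3,0,-0.1,0,0,0]]]' 1
python3 - <<'E'
from h import *;from cell import ctrl
s=ctrl.read_state();d=np.array([-.643,-.1175,.757]);v=s["eef_pos"]-[552.4,240.4,135.4];print(s["qpos"],v@d,v-d*(v@d),s["force"])
E
```

```text
clock: 16.2
eef_pos: [455.8, 222.8, 249.8]
tool_rot: [3.14, -0.543, -2.962]
force: [0.5, 0.3, -0.2]
width: 11.3
[-0.15172426  0.75184231 -0.50058111  1.4376457   0.11075607  1.52650287
  1.09734819] 150.79466449315876 [0.33082473 0.1327914  0.24100926] [ 0.49552781  0.28880127 -0.22569806]
```

Run:
```python
from h import *;from cell import ctrl
s=ctrl.read_state();go(s,[500,200,300],down(190.2,-18),12)
```

```text
total [-1.15 -1.01 -1.87  0.01 -8.19  0.  ] per row [-0.096 -0.084 -0.156  0.001 -0.682  0.   ] straight [-0.26 -1.01 -2.11]
```

```bash
python3 -m crank '[[[0.2,-0.08,-0.5,0,-0.3,0],[0,-0.09,-0.4,0,-0.68,0],[-0.1,-0.09,-0.15,0,-0.68,0],[-0.1,-0.09,-0.15,0,-0.68,0],[-0.1,-0.09,-0.15,0,-0.68,0],[-0.1,-0.09,-0.15,0,-0.68,0],[-0.1,-0.09,-0.15,0,-0.68,0],[-0.1,-0.09,-0.15,0,-0.68,0],[-0.1,-0.09,-0.15,0,-0.68,0],[-0.1,-0.09,-0.15,0,-0.68,0],[-0.1,-0.09,-0.1,0,-0.68,0],[0,0,0,0,-0.6,0]]]' 1
python3 - <<'E'
from h import *;from cell import ctrl
s=ctrl.read_state();print(s["qpos"]);z=rot(s).as_matrix();print(z)
q=ctrl.get_image("scene");p=ctrl.get_image("wrist")
im=np.hstack([cv2.resize(q["color"][130:330,270:470],(400,400)),cv2.resize(p["color"],None,fx=.62,fy=1)[:, :396]])
cv2.imwrite("pics/m1.png",im[:,:,::-1])
E
```

```text
clock: 17.2
eef_pos: [498.4, 200.0, 319.2]
tool_rot: [3.138, 0.301, -2.966]
force: [0.4, 0.1, -1.0]
width: 11.0
[-0.11204504  0.25470516 -0.47494295  1.96830703  0.35312922  0.69108784
  0.94540086]
[[-0.94025904 -0.17634988  0.29122784]
 [-0.1672991   0.98432006  0.05590205]
 [-0.29651973  0.00384025 -0.95501901]]
```

View pics/m1.png

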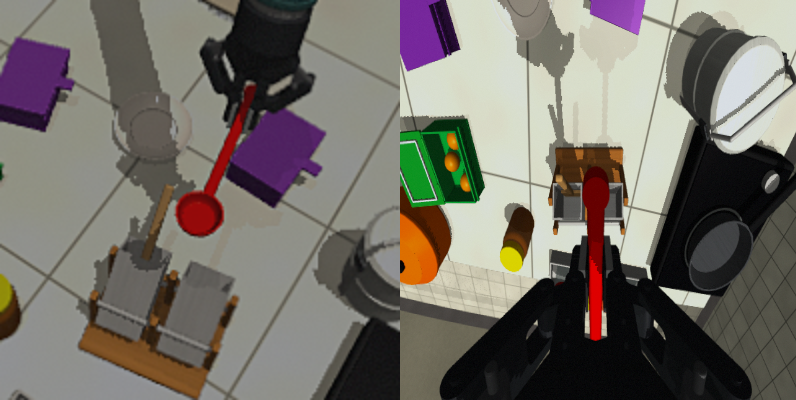

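The spoon is out, roughly level and hollow up (crop 200,215), and the caddy and turner are undisturbed. Now to carry it over the box.

Run:
```python
from h import *;from cell import ctrl
s=ctrl.read_state();go(s,[531,-115.6,240],down(165,-18),18)
```

```text
total [ -0.77 -10.53   2.97   1.28  -0.18   4.01] per row [-0.043 -0.585  0.165  0.071 -0.01   0.223] straight [  1.43 -10.55   2.26]
```

```bash
python3 -m crank '[[[-0.02,-0.3,0,0.07,-0.01,0.22],[-0.04,-0.6,0.05,0.07,-0.01,0.22],[-0.04,-0.6,0.1,0.07,-0.01,0.22],[-0.04,-0.6,0.15,0.07,-0.01,0.22],[-0.04,-0.6,0.17,0.07,-0.01,0.22],[-0.04,-0.6,0.17,0.07,-0.01,0.22],[-0.04,-0.6,0.17,0.07,-0.01,0.22],[-0.04,-0.6,0.17,0.07,-0.01,0.22],[-0.04,-0.6,0.17,0.07,-0.01,0.22],[-0.04,-0.6,0.17,0.07,-0.01,0.22],[-0.04,-0.6,0.17,0.07,-0.01,0.22],[-0.04,-0.6,0.17,0.07,-0.01,0.22]]]' 1
python3 - <<'E'
from h import *;from cell import ctrl
s=ctrl.read_state();print(s["qpos"]);go(s,[531,-115.6,170],down(165,-18),12)
E
```

```text
clock: 18.3
eef_pos: [538.3, -16.3, 273.1]
tool_rot: [3.139, 0.292, 3.004]
force: [0.3, 0.2, 0.6]
width: 11.3
[ 0.19992306  0.30483354 -0.33061243  2.0336647   0.31541283  0.55401272
  1.08365637]
total [ 0.63 -3.3   3.4   0.38 -0.21  1.13] per row [ 0.052 -0.275  0.283  0.031 -0.018  0.094] straight [ 0.78 -3.32  3.34]
```

```bash
python3 -m crank '[[[0.05,-0.28,0.2,0.03,-0.02,0.09],[0.05,-0.28,0.28,0.03,-0.02,0.09],[0.05,-0.28,0.28,0.03,-0.02,0.09],[0.05,-0.28,0.28,0.03,-0.02,0.09],[0.05,-0.28,0.28,0.03,-0.02,0.09],[0.05,-0.28,0.28,0.03,-0.02,0.09],[0.05,-0.28,0.28,0.03,-0.02,0.09],[0.05,-0.28,0.28,0.03,-0.02,0.09],[0.05,-0.28,0.28,0.03,-0.02,0.09],[0.05,-0.28,0.28,0.03,-0.02,0.09],[0,-0.1,0.1,0.03,-0.02,0.09],[0,0,0,0,0,0]]]' 1
cat >> h.py <<'E'
def spoon(p,s):
    W=cloud(p);c=p["color"].astype(int);r,g,b=c[...,0],c[...,1],c[...,2]
    S=(r>2.2*g)&(r>2.2*b)&(r>40)
    T=W[S];T=T[np.linalg.norm(T-s["eef_pos"],axis=1)<200]
    R=rot(s).as_matrix();f=-R[:,0].copy();f[2]=0;f/=np.linalg.norm(f);y=np.cross([0,0,1],f)
    l=(T-s["eef_pos"])@np.c_[f,y,[0,0,1]]
    h=l[(l[:,0]>15)&(l[:,0]<95)];B=l[l[:,0]>103]
    print("n",len(h),len(B),"bowl fwd range",np.percentile(B[:,0],[1,99]),"lat",np.percentile(B[:,1],[1,99]),"z",np.percentile(B[:,2],[2,50,90,98]))
    if len(h)>5: print("handle slope deg",np.degrees(np.arctan(np.polyfit(h[:,0],h[:,2],1)[0])),"lat slope",np.degrees(np.arctan(np.polyfit(h[:,0],h[:,1],1)[0])),"z at 135",np.polyval(np.polyfit(h[:,0],h[:,2],1),135))
    c=(np.percentile(B[:,0],1.)+0)*0+np.percentile(B[:,0],99)-27
    rim=l[(abs(np.hypot(l[:,0]-c,l[:,1]-np.mean(np.percentile(B[:,1],[1,99])))-25)<4)&(l[:,0]>103)&(l[:,2]>np.percentile(B[:,2],60))]
    if len(rim)>8:
        A=np.c_[rim[:,:2],np.ones(len(rim))];k=np.linalg.lstsq(A,rim[:,2],rcond=None)[0];print("rim plane slopes deg fwd,lat",np.degrees(np.arctan(k[:2])),"rim z med",np.median(rim[:,2]))
    for q in (c,np.percentile(B[:,0],99)-26.5): pass
    print("bowl centre world ~",s["eef_pos"]+c*f+np.mean(np.percentile(B[:,1],[1,99]))*y)
E
python3 - <<'E'
from h import *;from cell import ctrl
s=ctrl.read_state();print(s["qpos"]);go(s,[531,-115.6,122],down(165,-18),1)
for n in("scene","side","wrist"):print(n);spoon(ctrl.get_image(n),ctrl.read_state())
E
```

```text
clock: 19.3
eef_pos: [535.5, -116.1, 177.7]
tool_rot: [-3.14, 0.3, 2.869]
force: [-0.6, 0.3, 0.4]
width: 11.0
[ 0.25233415  0.45752366 -0.16097528  2.13845664  0.44169459  0.27822543
  1.00739363]
total [ 0.7  -0.02  1.72 -0.04 -0.13 -0.1 ] per row [ 0.703 -0.023  1.723 -0.044 -0.132 -0.096] straight [ 0.69 -0.02  1.73]
scene
n 126 253 bowl fwd range [106.2152076  155.57331274] lat [-23.63232442  22.98357227] z [ 0.81588901  7.01287878 17.70186209 19.63208918]
handle slope deg -5.512982663763506 lat slope 0.6780532760121537 z at 135 1.542881600840877
rim plane slopes deg fwd,lat [2.0015088 0.5716585] rim z med 15.081667971799845
bowl centre world ~ [ 659.43572142 -150.56588814  177.92301417]
side
n 59 115 bowl fwd range [106.19076756 153.75186222] lat [-28.81763259  20.6009252 ] z [-0.8820338   6.15704805 16.80536466 19.37758341]
handle slope deg -0.40687170650614285 lat slope -0.516341935787973 z at 135 10.152659355176834
rim plane slopes deg fwd,lat [-0.77094379 -7.50104584] rim z med 15.159472820024575
bowl centre world ~ [ 657.03249104 -153.16690844  178.50003782]
wrist
n 1057 9 bowl fwd range [114.11731824 117.5630034 ] lat [-16.16759078 -15.86124811] z [-158.26963206 -153.01397895 -148.82784221 -147.81071961]
handle slope deg -6.0786016124802975 lat slope -1.3400651441794187 z at 135 -0.4687287661739372
bowl centre world ~ [ 619.22279675 -154.59885151  178.90894202]
```

Run:
```python
from h import *;from cell import ctrl
s=ctrl.read_state()
R=rot(s).as_matrix();f=-R[:,0].copy();f[2]=0;f/=np.linalg.norm(f);y=np.cross([0,0,1],f)
for n in("scene","side"):
    L=[]
    for _ in range(2):
        p=ctrl.get_image(n);W=cloud(p);c=p["color"].astype(int);r,g,b=c[...,0],c[...,1],c[...,2]
        T=W[(r>2.2*g)&(r>2.2*b)&(r>40)];T=T[np.linalg.norm(T-s["eef_pos"],axis=1)<200];L.append((T-s["eef_pos"])@np.c_[f,y,[0,0,1]])
    l=np.vstack(L);print(n)
    for a in range(-60,160,10):
        m=l[(l[:,0]>=a)&(l[:,0]<a+10)]
        if len(m)>3:print(a,len(m),"z",np.round(np.percentile(m[:,2],[5,50,95]),1),"lat",np.round(np.percentile(m[:,1],[5,50,95]),1))
go(s,[661.3-128*np.cos(np.radians(30)),-150.5-128*np.sin(np.radians(30)),170],down(210,-18),12)
```

```text
scene
-40 4 z [12.9 13.6 15.3] lat [-2.2 -0.6  0.5]
-20 7 z [-121.1   83.8   89.2] lat [-71.4  39.9  45. ]
0 17 z [10.4 12.8 16.4] lat [-5.3 -0.8  5.6]
10 28 z [ 7.5 12.  14.7] lat [-4.8  1.9  5.9]
20 31 z [ 8.3 11.9 14. ] lat [-4.9  2.1  6.2]
30 30 z [ 8.  12.2 15.2] lat [-4.   3.   6.3]
40 32 z [ 7.6 12.5 14.3] lat [-3.8  2.9  6. ]
50 31 z [ 8.2 11.5 15. ] lat [-3.2  2.6  6.6]
60 29 z [ 6.9 11.2 15. ] lat [-4.2  2.8  5.9]
70 31 z [ 7.8 11.6 14.6] lat [-3.8  2.8  6.2]
80 29 z [ 9.4 11.7 14.8] lat [-3.6  2.5  7.1]
90 35 z [-134.3   10.3   14. ] lat [-62.2   2.    6.2]
100 35 z [ 6.7 13.3 19.1] lat [-6.9  1.1  6.6]
110 104 z [ 3.8  9.8 19.6] lat [-17.   -5.4  15.4]
120 121 z [ 3.1  6.1 18. ] lat [-22.5  -5.9  22.4]
130 124 z [ 2.7  5.8 17.6] lat [-22.8  -5.2  24. ]
140 97 z [ 2.9  7.9 18.4] lat [-19.9  -5.5  21.9]
150 47 z [ 8.1 16.5 20.2] lat [-12.6  -0.2  15.4]
side
-50 6 z [ 8.  13.7 16.9] lat [-0.2  1.7  3.7]
10 12 z [10.4 13.  15.5] lat [-7.8 -4.2 -1. ]
20 15 z [ 5.1 11.  14.5] lat [-7.7 -4.   1.3]
30 18 z [ 6.1 11.4 17.9] lat [-8.9 -4.8  2.3]
40 18 z [ 3.1  9.6 15.8] lat [-8.2 -1.6  4.4]
50 18 z [ 9.2 12.8 17.6] lat [-10.5  -3.1   1.8]
60 12 z [ 6.4 12.7 18.6] lat [-8.1 -4.8 -2.4]
70 12 z [ 7.4 12.  14.8] lat [-6.5 -3.2 -1.9]
80 13 z [ 7.3 14.2 15.7] lat [-7.8 -4.5 -2.1]
90 18 z [ 7.  11.2 13.6] lat [-8.9 -5.   1.8]
100 18 z [ 8.4 12.9 19.9] lat [-11.1  -5.3   4.2]
110 29 z [ 2.9  8.7 21.7] lat [-24.4   4.3  12.9]
120 53 z [ 0.   6.1 19.5] lat [-26.9   4.4  19. ]
130 54 z [ 1.1  6.1 19.8] lat [-27.1   2.2  19.9]
140 56 z [ 1.2  6.4 20.1] lat [-20.9   6.5  20.4]
150 20 z [ 7.6 14.2 21.3] lat [-11.4  -1.1  11. ]
total [ 0.04 -3.44  0.3  -2.31 -0.11 -7.22] per row [ 0.003 -0.287  0.025 -0.192 -0.009 -0.602] straight [-1.19 -3.07  0.69]
```

The spoon is level within about 1°. I'll swing around the bowl by 45° so the wrist joint has room to descend.

```bash
python3 -m crank '[[[0,-0.2,0,-0.1,0,-0.4],[0,-0.29,0,-0.19,-0.01,-0.6],[0,-0.29,0,-0.19,-0.01,-0.6],[0,-0.29,0,-0.19,-0.01,-0.6],[0,-0.29,0,-0.19,-0.01,-0.6],[0,-0.29,0,-0.19,-0.01,-0.6],[0,-0.29,0,-0.19,-0.01,-0.6],[0,-0.29,0,-0.19,-0.01,-0.6],[0,-0.29,0,-0.19,-0.01,-0.6],[0,-0.29,0,-0.19,-0.01,-0.6],[0,-0.29,0,-0.19,-0.01,-0.6],[0,-0.29,0,-0.19,-0.01,-0.6]]]' 1
python3 - <<'E'
from h import *;from cell import ctrl
s=ctrl.read_state();print(s["qpos"],s["eef_pos"]);go(s,[661.3-128*np.cos(np.radians(30)),-150.5-128*np.sin(np.radians(30)),122],down(210,-18),8)
E
```

```text
clock: 20.65
eef_pos: [547.6, -212.7, 186.2]
tool_rot: [-3.127, 0.317, -2.591]
force: [-0.2, -0.3, -0.8]
width: 11.2
[ 1.03707689  0.67771766 -0.87623712  1.91710846  0.50364639  0.57786371
  2.05874236] [ 547.63847184 -212.6693502   186.16542906]
total [ 0.62 -0.09  2.05 -0.06  0.03  0.24] per row [ 0.077 -0.011  0.256 -0.007  0.004  0.03 ] straight [ 0.62 -0.07  2.05]
```

```bash
python3 -m crank '[[[0.05,-0.01,0.15,0,0,0.03],[0.08,-0.01,0.25,0,0,0.03],[0.08,-0.01,0.26,0,0,0.03],[0.08,-0.01,0.26,0,0,0.03],[0.08,-0.01,0.26,0,0,0.03],[0.08,-0.01,0.25,0,0,0.03],[0.07,-0.01,0.2,0,0,0.02],[0.02,0,0.05,0,0,0],[0,0,0,0,0,0],[0,0,0,0,0,0]]]' 1
python3 - <<'E'
from h import *;from cell import ctrl
s=ctrl.read_state();print(s["qpos"],s["eef_pos"]);go(s,[661.3-128*np.cos(np.radians(30)),-150.5-128*np.sin(np.radians(30)),122],down(210,-18),1)
for n in("scene","side"):print(n);spoon(ctrl.get_image(n),ctrl.read_state())
E
```

```text
clock: 21.48
eef_pos: [548.1, -213.2, 126.7]
tool_rot: [-3.137, 0.315, -2.619]
force: [-0.1, -0.2, 0.2]
width: 11.2
[ 0.96196039  0.7441901  -0.75974464  1.96085789  0.57799994  0.44772374
  1.98794127] [ 548.12761641 -213.20266158  126.70329477]
total [ 0.01 -0.08  0.16 -0.05  0.   -0.01] per row [ 0.005 -0.076  0.163 -0.051  0.003 -0.011] straight [ 0.01 -0.08  0.16]
scene
n 97 238 bowl fwd range [107.4244882  155.93229961] lat [-24.48755249  21.32014927] z [ 2.46850196  8.90592497 18.76143592 21.4526636 ]
handle slope deg -3.602142977080503 lat slope -0.12468866425874224 z at 135 3.790748676563293
rim plane slopes deg fwd,lat [-1.36292023  0.29671361] rim z med 17.672122846559958
bowl centre world ~ [ 660.7609466  -150.27797586  126.87558407]
side
n 52 109 bowl fwd range [104.41929804 151.53541344] lat [-25.87998712  21.10020578] z [ 0.76588952  8.86671066 18.40101978 22.69486271]
handle slope deg 2.192495468805231 lat slope -3.5019018201061396 z at 135 15.493956715820389
rim plane slopes deg fwd,lat [-2.77624801 -7.91484584] rim z med 15.802351103917147
bowl centre world ~ [ 657.47090172 -153.34498035  127.10170611]
```

```bash
python3 -m crank '[[[0,-0.04,0.15,-0.05,0,0],[0,0,0,0,0,0],[0,0,0,0,0,0],[0,0,0,0,0,0],[0,0,0,0,0,0],[0,0,0,0,0,0]]]' 1
python3 - <<'E'
from h import *;from cell import ctrl
q=ctrl.get_image("scene");p=ctrl.get_image("side");s=ctrl.read_state();spoon(q,s);print(s["eef_pos"],s["qd"].round(3),s["width"])
im=np.hstack([cv2.resize(q["color"][130:330,170:370],(400,400)),cv2.resize(p["color"][140:340,220:420],(400,400))])
cv2.imwrite("pics/f1.png",im[:,:,::-1])
W=cloud(q)
# box opening centre check from current view: rim green points in box frame
c=q["color"].astype(int);r,g,b=c[...,0],c[...,1],c[...,2]
l=(W[(g>1.8*r)&(g>1.8*b)&(g>30)]-bx(0,0,0))@np.c_[u,w_,[0,0,1]]
m=l[(l[:,2]>44)&(l[:,2]<56)&(l[:,1]>-60)&(l[:,1]<70)&(abs(l[:,0])<90)];print(np.percentile(m,[1,99],axis=0).round(1))
m=l[(l[:,1]<-60)&(l[:,1]>-175)&(l[:,2]>30)];print("lid",np.percentile(m,[1,50,99],axis=0).round(1).tolist())
E
```

```text
clock: 22.08
eef_pos: [551.4, -214.9, 123.8]
tool_rot: [-3.14, 0.317, -2.62]
force: [0.0, -0.4, -0.3]
width: 11.5
n 98 236 bowl fwd range [107.21432832 156.36187443] lat [-25.14136633  21.54258721] z [ 3.19130808  9.21958049 20.05597257 21.75890969]
handle slope deg -5.266421636747027 lat slope -1.540427452013201 z at 135 -1.9713075758216405
rim plane slopes deg fwd,lat [0.14385066 0.76109802] rim z med 18.8330049651085
bowl centre world ~ [ 664.40553216 -151.94113597  123.73843516]
[ 551.35174303 -214.84243264  123.73843516] [-0.002  0.003  0.001  0.002  0.    -0.001 -0.   ] 11.094123199555124
[[-63.2 -57.4  44.1]
 [ 66.   46.5  55.3]]
lid [[-62.4, -156.7, 50.0], [6.7, -99.8, 56.4], [67.4, -62.6, 63.7]]
```

View pics/f1.png

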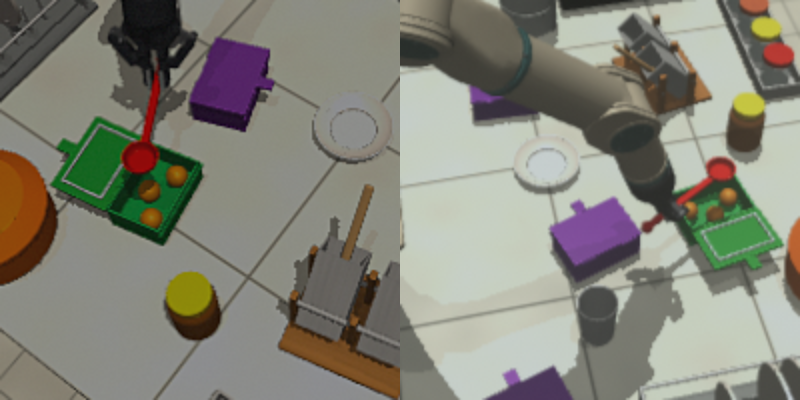

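The spoon is level over the open box, hollow up, with the lid lying back. The other things stand as before. Handing in.

```bash
python3 -c "
from cell import ctrl
print(ctrl.finish_job())"
```

```text
the job is handed in; nothing more can be done
None
```

I opened the box and handed the job in with the red spoon held over it, at about 22 s of the 54 s allowed.

- **Lid:** I swung it up by its tab, but the grip slipped off near upright and the lid stayed standing there. I pushed it over with the closed fingers. It now lies back inside face up, measured at about 173° (the stop is at about 175°), and the sweets are still inside.
- **Spoon:** I drew it about 150 mm out of the cup, levelled it with the hollow up, and carried it over the box. I swung it 45° about the bowl so that one wrist joint stayed within its range on the way down.

Last checks:
- **Position:** The scene camera put the bowl within about 3 mm of the box's middle. The side camera had read 4–5 mm off just before the last small move.
- **Height:** The bowl's mouth is about 92 mm above the rim.
- **Steadiness:** Joint speeds were near zero and the grip read about 11 mm across the handle, as it had since I closed on it.
- **Level:** The readings disagreed. The rim came out within about 1° of level, and an earlier closer measurement of the handle also gave about 1°. Simple handle fits from noisier points ranged from −6° to +2°, and I went with the rim and the closer measurement.
- **Bystanders:** Those in the last picture stood in place; the tiffin was mostly out of it, and I took no measurements of any of them.

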